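# Key a sanding drum onto a tilted spindle

## Robot

A 7-joint arm with a two-finger parallel gripper is mounted at the origin on the work surface. World frame = base frame: x ahead of the robot, y to its left, z up, the work surface at z = 0. Lengths are in m, angles in rad, forces in N, time in s.
With the tool pointing down it reaches from about 0.4 to 0.85 m from the base axis. Payload 10.4 kg.
Tool frame: the origin (TCP) lies on the front face of the gripper's body, between the roots of the fingers; the fingertips stand 73 mm ahead of it and the grasp point (between the pads) lies 54 mm ahead of it; z points along the fingers, y is the direction in which the jaws open and shut (so a half turn about z gives the same grasp; the last joint's range is limited). The gripper opens to 85 mm and grips with 20 to 120 N. Pads are 22 mm wide; open, the fingers measure 114 mm over their backs; the gripper's body (76 mm by 85 mm) begins 54 mm behind the grasp point. The pads swing forward as they close: fully open they stand 13 mm farther back than shut.
Start: joints at [1.207, 0.332, -0.065, 1.46, 0.022, 1.35, -0.088], TCP at [0.209, -0.589, 0.304] pointing down, gripper open.
Joint ranges: [-2.6, 2.6], [-0.5, 2.12], [-1.47, 1.34], [0.16, 2.42], [-1.27, 4.41], [0.06, 2.06], [-2.6, 2.6]. Speed limits (rad/s): [2.22, 2.22, 2.79, 2.79, 3.14, 3.14, 3.14].

## Interface

Orientations are given as [roll, pitch, yaw] about the fixed x, y, z axes, in that order (R = Rz(yaw) Ry(pitch) Rx(roll)).
In Python, from rig import manip, viewer gives the robot as it stands.
- The arm moves only by the shell command python3 -m creep 'ROWS' [FORCE]. ROWS is JSON, a list of rows, each an object of numbers: "dx", "dy", "dz": the shift along the tool's x, y, z in mm; "ax", "ay", "az": the turn, a rotation vector about the tool's x, y, z in degrees; "gripper": the closure, from 0 (fully open) to 1 (shut). A call has exactly 10 rows; each row shifts and turns the commanded pose from where the row before left it, along the tool's axes as they then stand; what a row does not reach is not made up. A row lasts 1/10 s, in which the tool goes at most 50 mm and 8.59 degrees, less where a joint would pass 70% of its speed; a pose out of reach is approached as far as the arm can. A call is refused whole if a number of a shift passes 50 or a number of a turn 8.59, either way. A call with a gripper value outside its range is refused whole. The fingers move at their own pace and stop on an object; FORCE is the grip in N (left out, the last holds). Time passes only in rows, so rows that do not move let the fingers close, or fill a call up. It gives the time, the measured TCP pose, the force and the opening at its end, in the units of the state.
- manip.sense(): the state, without advancing time (a new reading comes with each control period).
- viewer.read_camera(name): name is "scene" or "top" or "wrist"; returns a dict with "pixels" (420x560x3 uint8, red, green, blue), "intrinsics" (3x3 intrinsics, pixels), "T" (4x4, takes a point from camera to world coordinates); the wrist camera has in their place "tool_from_camera" (4x4, takes a point from camera to tool coordinates, whose origin is the TCP and whose axes are the flange's). Camera axes: x right, y up, looking along -z (the intrinsics and any distortion apply to the point x, -y, -z); pixel columns grow to the right and rows downward; lengths in m; the calibration is good to about 2 mm. A picture is of the moment at which its call begins: read the wrist's pose just before it. There is no depth.
- manip.finish_job(): hands the job in, once; it reports no verdict.
The state is a dict: "clock": time; "qpos": joint angles; "qvel": joint speeds; "joint_efforts": joint torques, N m; "tool_pos": TCP position; "tool_rot": TCP orientation; "force": force on the tool from outside, world axes, zero at the start; "torque": the same for the moment, N m; "opening": opening from 0.0 (shut) to 1.0 (fully open).
Only numpy, scipy, OpenCV 4.12 (cv2) and the standard library are available. Lean on these libraries where they do the work, as an engineer would, in place of code of your own. Each camera call takes 0.05 s, during which the arm holds its last target.

## Task

Put the red-brown sanding drum, black end up, on the tilted spindle of the green sander and turn it until its tab drops into the keyway and the drum sits fully home on the flange. Then throw the red-knobbed lock lever all the way over, away from where it stands now, and let go. Leave the other things on the bench where they are.

Things in the scene. Friction and masses are not known exactly. Their poses are not given: they have to be found in the camera images.
- drum: Red-brown sanding drum with a black top, 160 g, outer diameter 58, height 44, standing on the stock board. Origin: centre of its underside; z: its axis, up. Bore 26.4 diameter in the upper 26 mm, counterbored to 41 in the lower 18. One brass tab 7 wide, 8 high, at the bottom of the counterbore on its +x side, reaching in to 13.4 from the axis. A white line on top and side marks the +x side.
- head: Fixed grey head of the green sander, its braked spindle leaning 24 degrees from vertical, roughly towards the robot. Origin: centre of the steel flange face (80 diameter) on which the drum finally rests, 150 above the bench; z: the spindle's axis, outward and up; x: the uphill side, away from the robot; y: level, to the left.
- shoulder (a point): Centre of the top of the brass shoulder, 37 diameter, 16 above the flange face. A slot 12 wide, the keyway, is cut through its full height, open at the top. It points within 30 degrees of the head's +x, either way about z, different each time; a red line on the flange marks it. Off the keyway the drum rests with its underside 16 above the flange; on it, it drops to 0.
- nose (a point): Centre of the spindle's end, 58 above the flange face along the spindle. The aluminium pilot is 24 diameter from the shoulder up to 51, then a cone down to 15 diameter at the end.
- lock (a joint): Lock lever on the sander's base, on the +y side of the spindle; turns about the head's y axis. About 0 to 0.15 at the start, leaning towards the robot; 1.0 fully thrown, leaning away from the robot. Stays where it is left; a light push (about 1 N) moves it.
- lock_tip (a point): Centre of the lever's red ball (26 diameter), 80 from the pivot on a 10 thick steel rod. Pivot 62 above the bench; ball centre about 132 high at both ends of its swing, 142 at mid swing. From joint 0 to 1 it moves 77 level along the head's x axis as seen from above, away from the robot.
- slim_drum: Another drum, dark blue with grey ends, 44 diameter, 60 high, no tab; origin: centre of its underside. It stands about 130 from the red-brown drum on the same board. Leave alone.
- stock_board: Fixed brown board 270 x 110 x 12 under the two drums; origin: centre of its underside, x along its length.
- glue: White glue bottle with orange cap, 56 diameter, 150 high; origin under its centre. Leave alone.
- brush: Brush 160 long lying along its x; origin under its middle. Leave alone.
- offcut: Dark rosewood block 90 x 45 x 22; origin: centre of its underside. Leave alone.
- chisel: Chisel 245 long lying along its x, 30 high; origin near its middle on the bench. Leave alone.
- cam_clamp: Wooden cam clamp 150 x 100 x 24 lying flat; origin under the middle of its bar. Leave alone.
Mind the look-alikes: they are no part of the job. What is shaped like the drum but orange or turquoise is not meant.

How it is judged:
On the way, in this order (a step that is already met when the one before it is completed fails the run):
1. the drum sits fully home on the spindle's flange, its tab in the keyway (z of drum in the frame of head between -0.003 and 0.003 m and distance between drum and head below 0.005 m and angle between the z axis of drum and the z axis of head, either way round below 0.08 rad), for 0.2 s.
2. the lock lever is thrown fully over (value of joint lock above 0.85 rad), for 0.1 s.
At the end, for the whole second after the job is handed in: The drum sits on the spindle right way up with its underside within 3 mm of the flange face, centred within 5 mm and square within 4.5 degrees, at rest; the lock lever stands beyond 0.85 rad; everything is let go (all of step 1 and angle between drum's own z axis and vertical below 0.8 rad and linear speed of drum below 0.02 m/s and value of joint lock above 0.85 rad); the robot touches nothing.
It fails at once if another thing on the bench is shifted by more than 30 mm (distance of any of slim_drum, glue, brush, offcut, chisel, cam_clamp from where it was at the start of the episode above 0.03 m).
It also fails if it takes over 58 s, if anything falls off the work surface, if the arm or the gripper's body presses on something with over 40 N, if the wrist force passes 120 N, or if a joint passes its speed limit or range.

## Working session

There is one attempt and no reset: what is moved stays moved. The work goes in short steps, Python scripts to look and compute and a shell command to move; the robot and the scene stay as the last step left them, time stands still between calls to the robot, and variables do not carry over. Pictures are saved under pics/ and viewed, and the job is handed in when it is done.

```bash
ls -la; mkdir -p pics; python3 - <<'E'
from rig import manip, viewer
import cv2, numpy as np
print(manip.sense())
for n in ["scene","top","wrist"]:
    c=viewer.read_camera(n)
    cv2.imwrite(f"pics/{n}0.png",c["pixels"][:,:,::-1])
    print(n,{k:np.array(v).round(4).tolist() for k,v in c.items() if k!="pixels"})
E
```

```text
total 12
drwxr-xr-x  3 agent agent 4096 Dec  6 13:55 .
drwxr-xr-x 23 root  root  4096 Dec  6 13:55 ..
drwxr-xr-x  2 agent agent 4096 Dec  6 13:55 pics
{'clock': 0.0, 'qpos': array([ 1.20742685,  0.33288102, -0.06465558,  1.46093434,  0.02162701,
        1.34992111, -0.08851303]), 'qvel': array([ 1.52740947e-03,  3.36298112e-05, -2.41247563e-04, -3.54552083e-04,
        5.26375752e-04, -1.01085507e-03,  3.62613038e-04]), 'joint_efforts': array([-8.49090229e-04, -6.25447226e+01,  4.87436168e-02, -3.91601658e+01,
        1.62155775e-02,  1.00195096e-02, -1.97723710e-05]), 'tool_pos': array([ 0.20875953, -0.58881436,  0.30311338]), 'tool_rot': array([-3.14014861e+00,  1.08540680e-04,  3.40741315e-01]), 'force': array([ 0.28420344, -0.64371781,  0.43862777]), 'torque': array([ 0.07611224, -0.01625116,  0.02861151]), 'opening': 0.9964394399198656}
scene {'intrinsics': [[434.5116, 0.0, 283.1094], [0.0, 434.5116, 209.2753], [0.0, 0.0, 1.0]], 'T': [[-0.5082, -0.5748, 0.6413, 1.2897], [0.8612, -0.3446, 0.3736, 0.5365], [0.0062, 0.7422, 0.6702, 0.9301], [0.0, 0.0, 0.0, 1.0]]}
top {'intrinsics': [[399.5548, 0.0, 280.0862], [0.0, 399.5548, 204.2661], [0.0, 0.0, 1.0]], 'T': [[0.0056, 0.9896, -0.144, 0.3731], [-1.0, 0.0058, 0.0005, 0.0883], [0.0013, 0.144, 0.9896, 1.3213], [0.0, 0.0, 0.0, 1.0]]}
wrist {'intrinsics': [[305.0946, 0.0, 277.8411], [0.0, 305.0946, 206.7768], [0.0, 0.0, 1.0]], 'tool_from_camera': [[0.0011, 0.9636, 0.2672, 0.0676], [1.0, -0.001, -0.0003, 0.0002], [-0.0, 0.2672, -0.9636, -0.0692], [0.0, 0.0, 0.0, 1.0]]}
```

View pics/scene0.png

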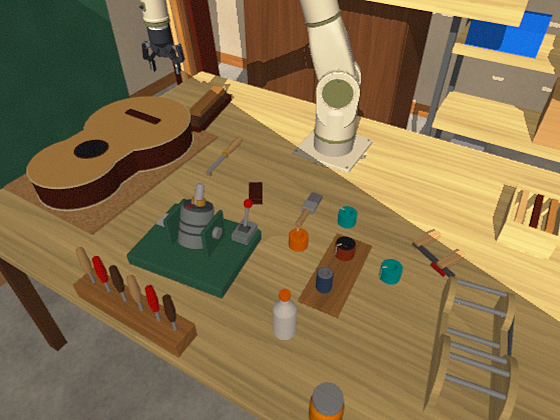

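View pics/top0.png

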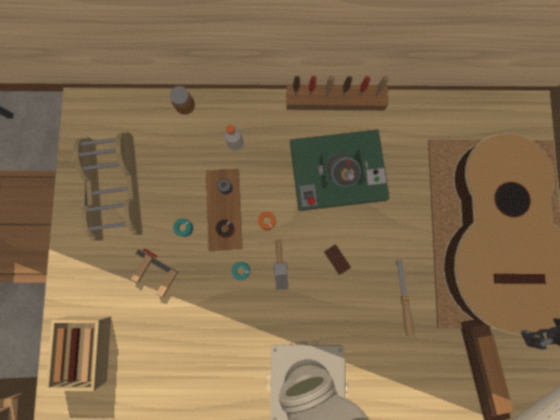

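View pics/wrist0.png

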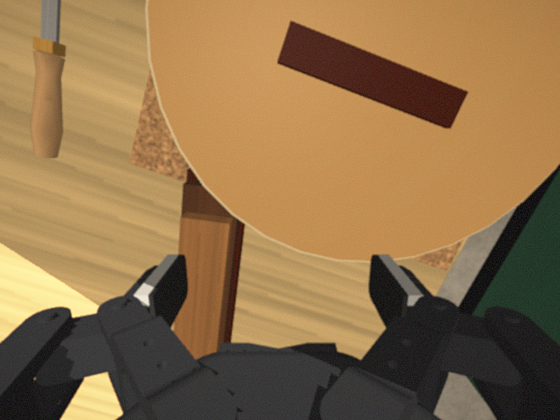

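The scene view shows the red-brown drum on the board at scene (345,247) and top (225,229). The look-alikes are orange at top (267,221), turquoise at top (183,228) and (241,271), and the slim blue drum at top (224,186). The sander is at top (345,170) and its red-knobbed lever at top (310,200). I'll check crops next.

```bash
python3 - <<'E'
import cv2, numpy as np
t=cv2.imread("pics/top0.png"); s=cv2.imread("pics/scene0.png")
R=lambda i,x,y,w,h,k:cv2.resize(i[y:y+h,x:x+w],None,fx=k,fy=k,interpolation=cv2.INTER_CUBIC)
cv2.imwrite("pics/c1.png",R(t,190,170,80,60+20,7))
cv2.imwrite("pics/c2.png",R(t,285,125,110,90,7))
cv2.imwrite("pics/c3.png",np.hstack([R(s,300,225,70,75,6),R(s,170,180,60,75,6)]))
E
```

```text
(no output)
```

View pics/c1.png

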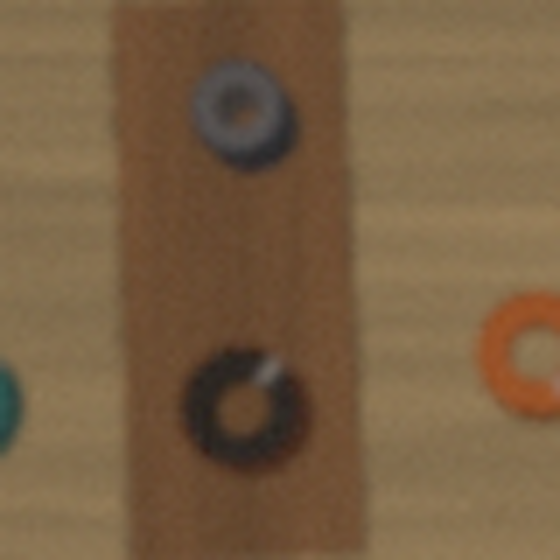

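View pics/c2.png

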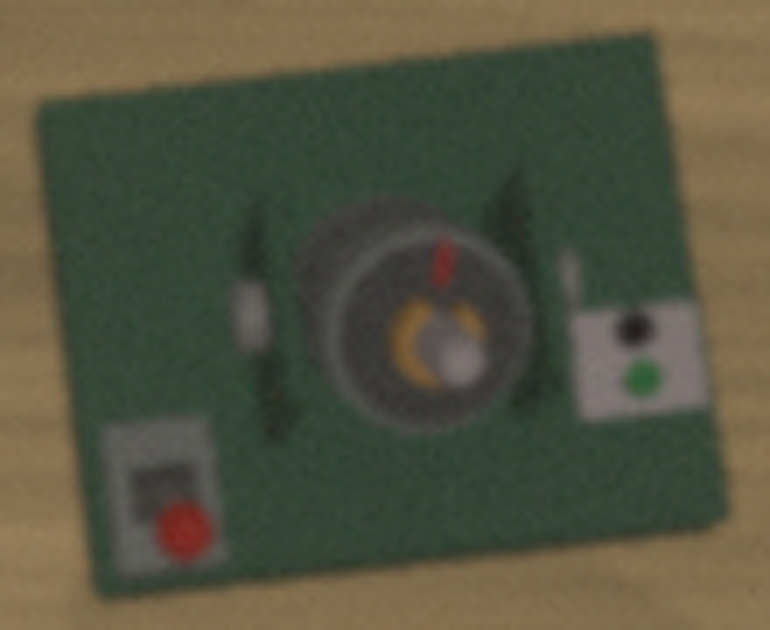

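View pics/c3.png

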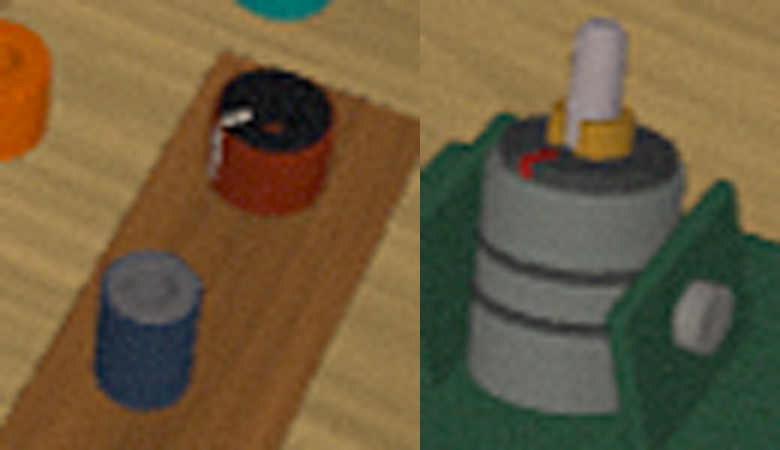

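```bash
cat > h.py <<'E'
from rig import manip, viewer
import cv2, numpy as np
from scipy.spatial.transform import Rotation as Rn
CAL={}
def cam(n):
    s=manip.sense(); c=viewer.read_camera(n)
    if n=="wrist":
        Tt=np.eye(4);Tt[:3,:3]=Rn.from_euler('xyz',s['tool_rot']).as_matrix();Tt[:3,3]=s['tool_pos']
        c["T"]=Tt@c["tool_from_camera"]
    return c,s
def ray(K,T,uv):
    d=np.array([(uv[0]-K[0,2])/K[0,0],-(uv[1]-K[1,2])/K[1,1],-1.]); return T[:3,3],T[:3,:3]@d
def at_z(K,T,uv,z):
    o,d=ray(np.array(K),np.array(T),uv); return o+d*(z-o[2])/d[2]
def proj(K,T,P):
    q=np.linalg.inv(T)@np.append(P,1); return np.array([K[0,0]*q[0]/-q[2]+K[0,2],K[1,1]*-q[1]/-q[2]+K[1,2]])
E
python3 - <<'E'
from h import *
c,_=cam("top"); s,_=cam("scene")
K,T=np.array(c["intrinsics"]),np.array(c["T"]);Ks,Ts=np.array(s["intrinsics"]),np.array(s["T"])
np.savez("cal.npz",K=K,T=T,Ks=Ks,Ts=Ts)
f=lambda o,p,k=7:np.array([o[0]+(p[0]+.5)/k-.5,o[1]+(p[1]+.5)/k-.5])
C1=(190,170);C2=(285,125)
def pr(n,o,p,z): print(n,at_z(K,T,f(o,p),z).round(4))
pr("drum top",C1,(243,408),.056);pr("drum mark",C1,(270,370),.056)
pr("slim",C1,(240,108),.072)
pr("flange",C2,(430,328),.15);pr("nose",C2,(463,360),.203)
pr("mark",C2,(445,262),.15+.03*np.sin(.419))
pr("knob",C2,(186,530),.134)
for p in [(40,100),(100,597),(725,520),(652,35)]: pr("base",C2,p,.02)
# scene cam
f2=lambda x,y,p:np.array([x+(p[0]+.5)/6-.5,y+(p[1]+.5)/6-.5])
print("scene drum top",at_z(Ks,Ts,f2(300,225,(275,110)),.056), "nose",at_z(Ks,Ts,f2(170,180,(600-420,30)),.203))
E
```

```text
drum top [0.4806 0.2642 0.056 ]
drum mark [0.498  0.2524 0.056 ]
slim [0.6159 0.2669 0.072 ]
flange [ 0.6443 -0.1094  0.15  ]
nose [ 0.6187 -0.1137  0.203 ]
mark [ 0.6702 -0.1143  0.1622]
knob [ 0.5586 -0.0057  0.134 ]
base [0.7856 0.0545 0.02  ]
base [0.5443 0.0259 0.02  ]
base [ 0.5826 -0.2687  0.02  ]
base [ 0.8199 -0.2414  0.02  ]
scene drum top [0.48433038 0.2677474  0.056     ] nose [ 0.62383754 -0.10917744  0.203     ]
```

```bash
python3 -m creep '[{"dx":30,"dy":-19,"dz":-6},{"dx":30,"dy":-19,"dz":-6},{"dx":30,"dy":-19,"dz":-6},{"dx":30,"dy":-19,"dz":-6},{"dx":30,"dy":-19,"dz":-6},{"dx":30,"dy":-19,"dz":-6},{"dx":30,"dy":-19,"dz":-6},{"dx":30,"dy":-19,"dz":-6},{"dx":30,"dy":-19,"dz":-6},{"dx":30,"dy":-19,"dz":-6}]' && python3 -m creep '[{"dx":30,"dy":-19,"dz":-6},{"dx":30,"dy":-19,"dz":-6},{"dx":30,"dy":-19,"dz":-6},{"dx":30,"dy":-19,"dz":-6},{"dx":30,"dy":-19,"dz":-6},{"dx":30,"dy":-19,"dz":-6},{"dx":0},{"dx":0},{"dx":0},{"dx":0}]'; python3 - <<'E'
from h import *
c,s=cam("wrist"); print(s["qpos"].round(3),s["tool_pos"].round(4),s["tool_rot"].round(4),s["clock"])
np.savez("w1.npz",K=c["intrinsics"],T=c["T"]); cv2.imwrite("pics/w1.png",c["pixels"][:,:,::-1])
E
```

```text
[ 1.207  0.333 -0.065  1.46   0.022  1.35  -0.089] [ 0.2089 -0.5889  0.3036] [-3.141   0.      0.3408] 0.25invalid input at $[0]: expected keys dx, dy, dz, ax, ay, az, gripper
```

View pics/w1.png

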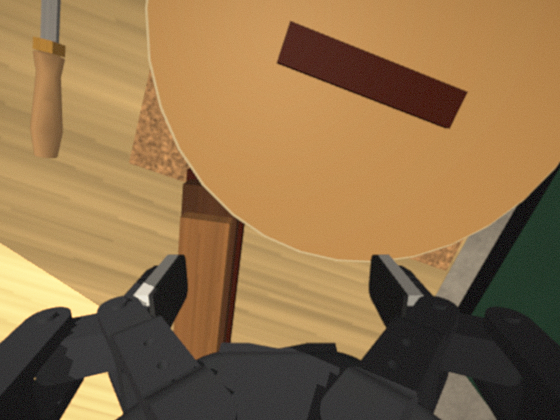

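The picture is unchanged because the call was refused: every row needs all seven keys.

```bash
python3 -m creep '[{"dx":30,"dy":-19,"dz":-6,"ax":0,"ay":0,"az":0,"gripper":0},{"dx":30,"dy":-19,"dz":-6,"ax":0,"ay":0,"az":0,"gripper":0},{"dx":30,"dy":-19,"dz":-6,"ax":0,"ay":0,"az":0,"gripper":0},{"dx":30,"dy":-19,"dz":-6,"ax":0,"ay":0,"az":0,"gripper":0},{"dx":30,"dy":-19,"dz":-6,"ax":0,"ay":0,"az":0,"gripper":0},{"dx":30,"dy":-19,"dz":-6,"ax":0,"ay":0,"az":0,"gripper":0},{"dx":30,"dy":-19,"dz":-6,"ax":0,"ay":0,"az":0,"gripper":0},{"dx":30,"dy":-19,"dz":-6,"ax":0,"ay":0,"az":0,"gripper":0},{"dx":30,"dy":-19,"dz":-6,"ax":0,"ay":0,"az":0,"gripper":0},{"dx":30,"dy":-19,"dz":-6,"ax":0,"ay":0,"az":0,"gripper":0}]' && python3 -m creep '[{"dx":30,"dy":-19,"dz":-6,"ax":0,"ay":0,"az":0,"gripper":0},{"dx":30,"dy":-19,"dz":-6,"ax":0,"ay":0,"az":0,"gripper":0},{"dx":30,"dy":-19,"dz":-6,"ax":0,"ay":0,"az":0,"gripper":0},{"dx":30,"dy":-19,"dz":-6,"ax":0,"ay":0,"az":0,"gripper":0},{"dx":30,"dy":-19,"dz":-6,"ax":0,"ay":0,"az":0,"gripper":0},{"dx":30,"dy":-19,"dz":-6,"ax":0,"ay":0,"az":0,"gripper":0},{"dx":0,"dy":0,"dz":0,"ax":0,"ay":0,"az":0,"gripper":0},{"dx":0,"dy":0,"dz":0,"ax":0,"ay":0,"az":0,"gripper":0},{"dx":0,"dy":0,"dz":0,"ax":0,"ay":0,"az":0,"gripper":0},{"dx":0,"dy":0,"dz":0,"ax":0,"ay":0,"az":0,"gripper":0}]'; python3 - <<'E'
from h import *
c,s=cam("wrist"); print(s["qpos"].round(3),s["tool_pos"].round(4),s["tool_rot"].round(4),s["clock"])
np.savez("w1.npz",K=c["intrinsics"],T=c["T"]); cv2.imwrite("pics/w2.png",c["pixels"][:,:,::-1])
E
```

```text
clock: 1.3
tool_pos: [0.4288, -0.3084, 0.3643]
tool_rot: [3.141, -0.0, 0.341]
force: [1.1, -0.4, -0.3]
opening: 1.002
clock: 2.3
tool_pos: [0.5592, -0.1434, 0.3998]
tool_rot: [3.141, 0.0, 0.339]
force: [0.5, -0.5, -0.4]
opening: 1.002
[ 0.558  0.228 -0.467  1.413  0.103  1.525 -1.135] [ 0.5592 -0.1434  0.3998] [3.1411e+00 4.0000e-04 3.3870e-01] 2.3
```

View pics/w2.png

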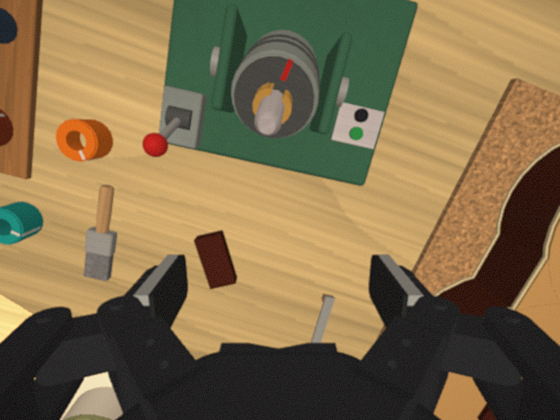

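The wrist view shows the spindle nose near (268,118), the red flange mark near (287,70), the lever ball at (155,145) and the orange look-alike at (83,139). I'll enlarge the head.

```bash
python3 - <<'E'
import cv2
t=cv2.imread("pics/w2.png")
cv2.imwrite("pics/c4.png",cv2.resize(t[20:145,220:345],None,fx=6,fy=6,interpolation=cv2.INTER_CUBIC)[:600])
cv2.imwrite("pics/c4b.png",cv2.resize(t[50:150,225:330],None,fx=6,fy=6,interpolation=cv2.INTER_CUBIC)[:600])
E
```

```text
(no output)
```

View pics/c4b.png

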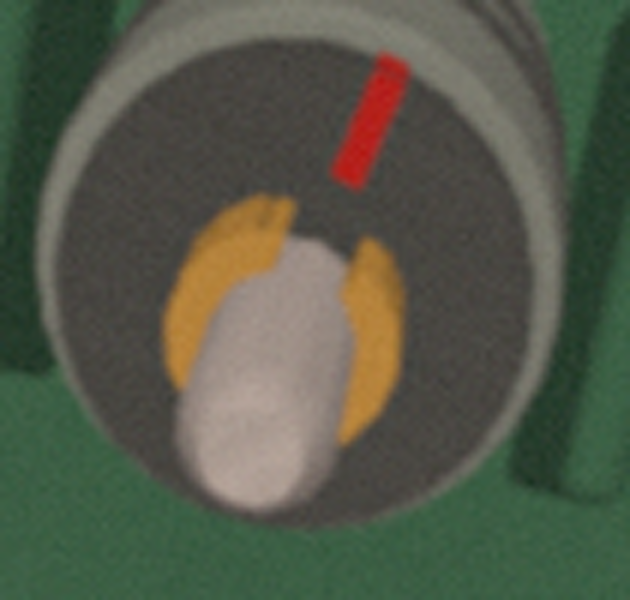

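```bash
cat > fit.py <<'E'
from h import *
from scipy.optimize import least_squares
w=np.load("w1.npz");c=np.load("cal.npz")
f=lambda o,p,k:np.array([o[0]+(p[0]+.5)/k-.5,o[1]+(p[1]+.5)/k-.5])
W=lambda p:f((225,50),p,6)
def head(x,y,yaw,tilt=np.radians(24)):
    T=np.eye(4);T[:3,:3]=Rn.from_euler('z',yaw).as_matrix()@Rn.from_euler('y',-tilt).as_matrix();T[:3,3]=[x,y,.15];return T
def pt(T,p): return (T@np.append(p,1))[:3]
if __name__=="__main__":
    ell=[W(p) for p in [(57,285),(533,285),(290,38),(310,527),(125,105),(470,455),(115,430),(470,110)]]
    nose=W((250,457)); mk=[W((347,180)),W((394,60))]; ball=(155,145)
    def res(v):
        x,y,yaw,r,k,r1,r2=v;T=head(x,y,yaw);Ti=np.linalg.inv(T);o=[]
        for e in ell:
            a,d=ray(w["K"],w["T"],e);a2=pt(Ti,a);d2=Ti[:3,:3]@d;q=a2-d2*a2[2]/d2[2];o.append((np.hypot(q[0],q[1])-r)*1e3)
        o+=list((proj(w["K"],w["T"],pt(T,[0,0,.058]))-nose)*1.)
        for rr,m in zip((r1,r2),mk): o+=list(proj(w["K"],w["T"],pt(T,[rr*np.cos(k),rr*np.sin(k),0]))-m)
        return o
    s=least_squares(res,[.644,-.11,.12,.04,-.2,.02,.038])
    x,y,yaw,r,k,r1,r2=s.x
    print(s.x.round(4),"yaw",np.degrees(yaw),"key",np.degrees(k));print(np.round(s.fun,2))
    T=head(x,y,yaw)
    f2=lambda x,y,p:np.array([x+(p[0]+.5)/6-.5,y+(p[1]+.5)/6-.5])
    print("nose proj top",proj(c["K"],c["T"],pt(T,[0,0,.058])),"seen",f((285,125),(463,360),7))
    print("fl proj top",proj(c["K"],c["T"],pt(T,[0,0,0])),"seen",f((285,125),(430,328),7))
    print("nose scene",proj(c["Ks"],c["Ts"],pt(T,[0,0,.058])),"seen",f2(170,180,(180,30)))
    print("ball",at_z(w["K"],w["T"],ball,.134))
E
python3 fit.py
```

```text
[ 0.6415 -0.1104  0.1068  0.0398 -0.1807  0.0214  0.0404] yaw 6.121008492633914 key -10.35067795318859
[-0.13 -0.75  0.32  0.29  0.09 -0.46 -0.52  1.16  0.29 -1.23 -0.23 -0.1
  0.12  0.05]
nose proj top [350.43473603 176.24418164] seen [350.71428571 176.        ]
fl proj top [346.33861199 172.34778373] seen [346.         171.42857143]
nose scene [199.86084614 182.96166192] seen [199.58333333 184.58333333]
ball [ 0.55641781 -0.00425488  0.134     ]
```

```bash
python3 -m creep '[{"dx":7,"dy":-45.7,"dz":17.8,"ax":0,"ay":0,"az":0,"gripper":0},{"dx":7,"dy":-45.7,"dz":17.8,"ax":0,"ay":0,"az":0,"gripper":0},{"dx":7,"dy":-45.7,"dz":17.8,"ax":0,"ay":0,"az":0,"gripper":0},{"dx":7,"dy":-45.7,"dz":17.8,"ax":0,"ay":0,"az":0,"gripper":0},{"dx":7,"dy":-45.7,"dz":17.8,"ax":0,"ay":0,"az":0,"gripper":0},{"dx":7,"dy":-45.7,"dz":17.8,"ax":0,"ay":0,"az":0,"gripper":0},{"dx":7,"dy":-45.7,"dz":17.8,"ax":0,"ay":0,"az":0,"gripper":0},{"dx":7,"dy":-45.7,"dz":17.8,"ax":0,"ay":0,"az":0,"gripper":0},{"dx":7,"dy":-45.7,"dz":17.8,"ax":0,"ay":0,"az":0,"gripper":0},{"dx":0,"dy":0,"dz":0,"ax":0,"ay":0,"az":0,"gripper":0}]'; python3 - <<'E'
from h import *
c,s=cam("wrist"); c,s=cam("wrist"); print(s["qpos"].round(3),np.abs(s["qvel"]).max(),s["tool_pos"].round(4),s["tool_rot"].round(4),s["clock"])
np.savez("w2.npz",K=c["intrinsics"],T=c["T"]); cv2.imwrite("pics/w3.png",c["pixels"][:,:,::-1])
E
```

```text
clock: 3.35
tool_pos: [0.478, 0.2721, 0.2378]
tool_rot: [-3.139, 0.003, 0.349]
force: [-0.1, -0.3, 0.2]
opening: 1.001
[ 0.041  0.301 -0.742  1.714  0.214  1.212 -1.98 ] 0.05698582763750906 [0.4798 0.2691 0.2386] [-3.1405e+00  2.0000e-03  3.4580e-01] 3.4
```

View pics/w3.png

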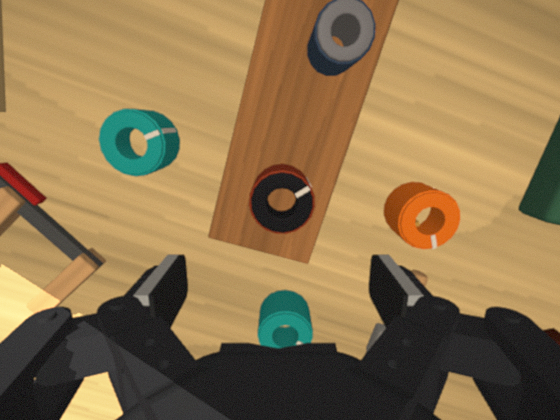

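The drum (black top, white line) is at (282,198), centred between the fingers. Turquoise look-alikes are at (138,141) and (285,330), orange is at (430,215) and slim is at (345,30).

```bash
python3 - <<'E'
import cv2
t=cv2.imread("pics/w3.png")
cv2.imwrite("pics/c5.png",cv2.resize(t[155:240,240:325],None,fx=7,fy=7,interpolation=cv2.INTER_CUBIC))
E
```

```text
(no output)
```

View pics/c5.png

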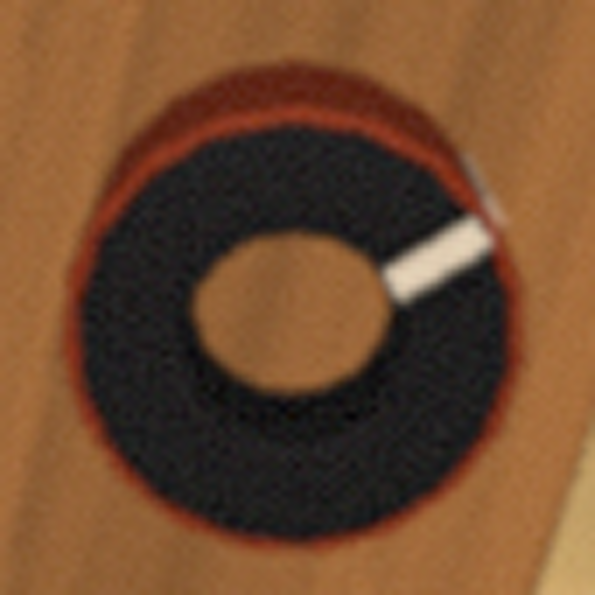

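```bash
python3 - <<'E'
from h import *
w=np.load("w2.npz")
f=lambda p:(240+(p[0]+.5)/7-.5,155+(p[1]+.5)/7-.5)
P=lambda p:at_z(w["K"],w["T"],f(p),.056)
L,R,t,b=[P(p) for p in [(70,325),(520,325),(296,105),(296,548)]]
print(np.linalg.norm(L-R),np.linalg.norm(t-b)); C=(L+R+t+b)/4; C2=np.array([(t[0]+b[0])/2]); print(C)
i,o=P((397,287)),P((480,237)); print(i,o)
for d in (i-C,o-C,o-i): print(np.degrees(np.arctan2(d[1],d[0])))
s=manip.sense();Rt=Rn.from_euler('xyz',s['tool_rot']).as_matrix()
print(s['tool_pos'],s['tool_rot'],"tool delta mm",1e3*Rt.T@(np.array([C[0],C[1],.012+.032+.054])-s['tool_pos']))
E
```

```text
0.05477690257686137 0.05576448200447249
[0.48288311 0.26653177 0.056     ]
[0.49199785 0.25677228 0.056     ] [0.5011773  0.24957788 0.056     ]
-46.95649819697936
-42.82238184538891
-38.08755847079921
[0.48117664 0.26692076 0.2392244 ] [3.14146654e+00 9.82820718e-04 3.42389167e-01] tool delta mm [  1.61561165   0.92152767 141.22299912]
```

```bash
python3 -m creep '[{"dx":0.8,"dy":0.5,"dz":25,"ax":0,"ay":0,"az":0,"gripper":0},{"dx":0.8,"dy":0.4,"dz":25,"ax":0,"ay":0,"az":0,"gripper":0},{"dx":0,"dy":0,"dz":25,"ax":0,"ay":0,"az":0,"gripper":0},{"dx":0,"dy":0,"dz":25,"ax":0,"ay":0,"az":0,"gripper":0},{"dx":0,"dy":0,"dz":25,"ax":0,"ay":0,"az":0,"gripper":0},{"dx":0,"dy":0,"dz":18,"ax":0,"ay":0,"az":0,"gripper":0},{"dx":0,"dy":0,"dz":0,"ax":0,"ay":0,"az":0,"gripper":0},{"dx":0,"dy":0,"dz":0,"ax":0,"ay":0,"az":0,"gripper":0},{"dx":0,"dy":0,"dz":0,"ax":0,"ay":0,"az":0,"gripper":0},{"dx":0,"dy":0,"dz":0,"ax":0,"ay":0,"az":0,"gripper":0}]' 60; python3 - <<'E'
from h import *
c,s=cam("wrist"); print(s["qpos"].round(3),s["tool_pos"].round(4),s["tool_rot"].round(4),s["clock"])
np.savez("w3.npz",K=c["intrinsics"],T=c["T"]); cv2.imwrite("pics/w4.png",c["pixels"][:,:,::-1])
E
```

```text
clock: 4.45
tool_pos: [0.4842, 0.2663, 0.098]
tool_rot: [3.141, -0.002, 0.34]
force: [0.0, 0.4, -0.6]
opening: 1.001
[-0.023  0.476 -0.674  1.832  0.358  0.956 -2.083] [0.4842 0.2663 0.098 ] [ 3.1414e+00 -2.1000e-03  3.4020e-01] 4.45
```

View pics/w4.png

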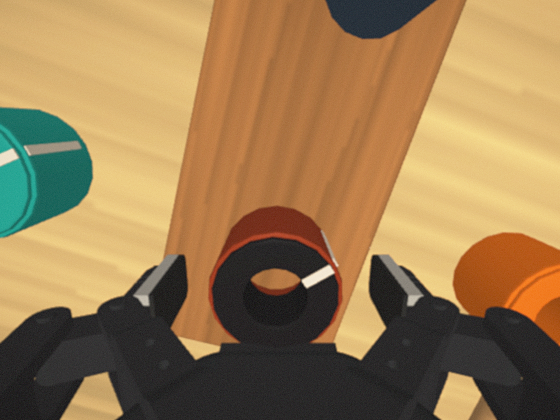

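Drum top spans about columns 210–341 and rows 236–348, between both pads, with the mark from (303,284) to (333,268). I'll check the centring and the mark angle.

```bash
python3 - <<'E'
from h import *
w=np.load("w3.npz");s=manip.sense()
P=lambda p:at_z(w["K"],w["T"],p,.056)
print("axis px",proj(w["K"],w["T"],np.array([*s['tool_pos'][:2],.056])))
l,r,t=P((210,285)),P((341,285)),P((276,235)); 
Rt=Rn.from_euler('xyz',s['tool_rot']).as_matrix()
g=lambda p:(Rt.T@(P(p)-s['tool_pos'])*1e3).round(1)
for p in [(210,285),(341,285),(275,236),(303,284),(333,268)]: print(p,g(p))
E
python3 - <<'E'
import cv2
t=cv2.imread("pics/w4.png")
cv2.imwrite("pics/c6.png",cv2.resize(t[225:355,200:350],None,fx=5,fy=5,interpolation=cv2.INTER_CUBIC)[:600])
E
```

```text
axis px [277.00822643 293.71905096]
(210, 285) [  3.9 -27.3  41.7]
(341, 285) [ 3.9 26.  41.8]
(275, 236) [25.2 -0.8 41.8]
(303, 284) [ 4.4 10.6 41.7]
(333, 268) [11.5 22.4 41.8]
```

View pics/c6.png

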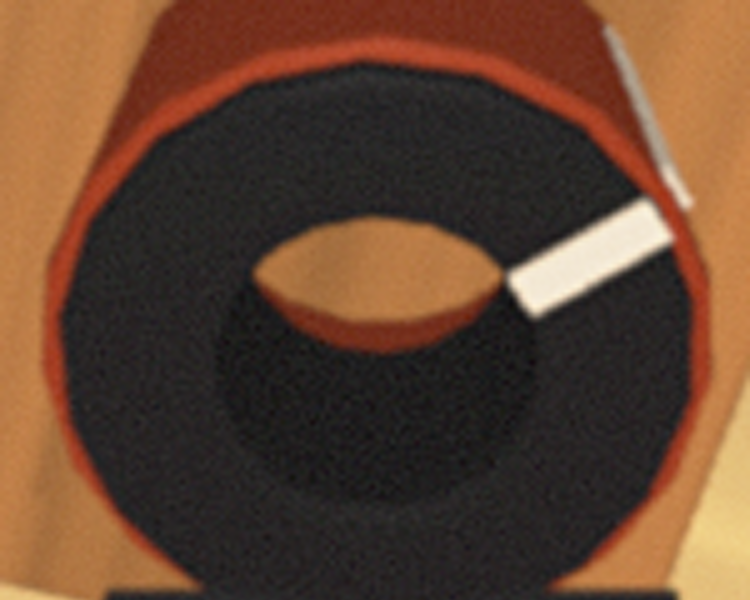

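```bash
python3 -m creep '[{"dx":-1.4,"dy":-0.3,"dz":0,"ax":0,"ay":0,"az":0,"gripper":0},{"dx":0,"dy":0,"dz":0,"ax":0,"ay":0,"az":0,"gripper":1},{"dx":0,"dy":0,"dz":0,"ax":0,"ay":0,"az":0,"gripper":1},{"dx":0,"dy":0,"dz":0,"ax":0,"ay":0,"az":0,"gripper":1},{"dx":0,"dy":0,"dz":0,"ax":0,"ay":0,"az":0,"gripper":1},{"dx":0,"dy":0,"dz":0,"ax":0,"ay":0,"az":0,"gripper":1},{"dx":0,"dy":0,"dz":0,"ax":0,"ay":0,"az":0,"gripper":1},{"dx":0,"dy":0,"dz":0,"ax":0,"ay":0,"az":0,"gripper":1},{"dx":0,"dy":0,"dz":0,"ax":0,"ay":0,"az":0,"gripper":1},{"dx":0,"dy":0,"dz":0,"ax":0,"ay":0,"az":0,"gripper":1}]' 60; python3 - <<'E'
from h import *
c,s=cam("wrist"); print(s["opening"],s["tool_pos"].round(4),s["tool_rot"].round(4),s["clock"])
np.savez("w4.npz",K=c["intrinsics"],T=c["T"],tp=s["tool_pos"]); cv2.imwrite("pics/w5.png",c["pixels"][:,:,::-1])
t=cv2.imread("pics/w5.png")
cv2.imwrite("pics/c7.png",cv2.resize(t[225:355,180:370],None,fx=4,fy=4,interpolation=cv2.INTER_CUBIC)[:600])
print(proj(c["intrinsics"],c["T"],np.array([*s['tool_pos'][:2],.056])))
E
```

```text
clock: 5.5
tool_pos: [0.4822, 0.2662, 0.0973]
tool_rot: [3.141, -0.0, 0.341]
force: [-2.1, -1.6, 6.5]
opening: 0.67
0.6700919989372369 [0.4822 0.2662 0.0973] [ 3.1413e+00 -5.0000e-04  3.4090e-01] 5.5
[277.09864828 294.07563854]
```

View pics/c7.png

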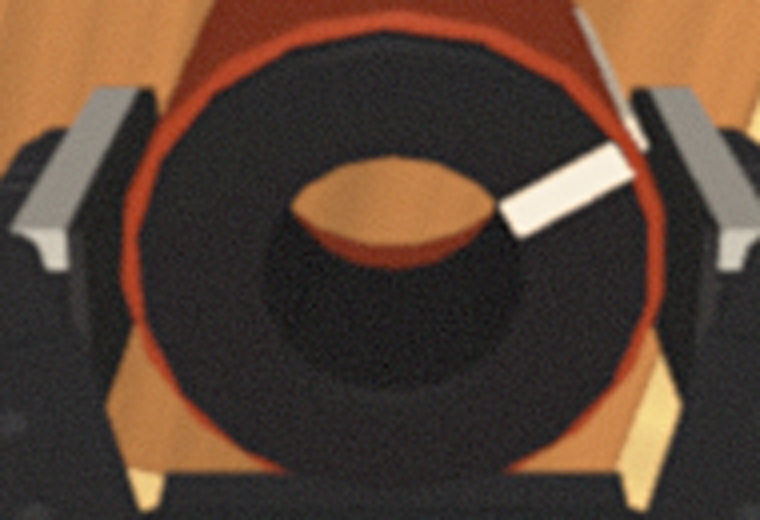

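```bash
cat > plan.py <<'E'
from h import *
from fit import head
HX,HY,YAW,KEY=.6415,-.1104,np.radians(6.4),np.radians(-10.5)
TH=head(HX,HY,YAW)
R0=Rn.from_euler('xyz',[3.1413,-.0005,.3409]).as_matrix(); RD0=Rn.from_euler('z',-41,degrees=True).as_matrix()
RDT=RD0.T@R0   # tool in drum
OFF=np.array([.0004,.0005,.0853]) # drum underside in tool
def target(h,dk=0):
    R=TH[:3,:3]@Rn.from_euler('z',KEY+dk).as_matrix()@RDT
    p=TH[:3,3]+TH[:3,2]*h - R@OFF
    return R,p
def cur(s=None):
    s=s or manip.sense(); return Rn.from_euler('xyz',s['tool_rot']).as_matrix(),np.array(s['tool_pos'])
def err(h,dk=0):
    R,p=target(h,dk);Rc,pc=cur()
    rv=np.degrees(Rn.from_matrix(Rc.T@R).as_rotvec())
    return rv.round(2),(1e3*Rc.T@(p-pc)).round(1),(1e3*R.T@(p-pc)).round(1)
def drumpose():
    Rc,pc=cur(); d=pc+Rc@OFF; q=TH[:3,:3].T@(d-TH[:3,3]); Rd=TH[:3,:3].T@Rc@RDT.T
    return (q*1e3).round(1), np.degrees(Rn.from_matrix(Rd).as_rotvec()).round(1)
E
python3 - <<'E'
from plan import *
R,p=target(.075);print(p,Rn.from_matrix(R).as_euler('xyz'))
rv,_,_=err(.075);print("rotvec",rv)
print("shift from lifted",1e3*R.T@(p-np.array([.4822,.2662,.3273])))
E
```

```text
[ 0.57608342 -0.11773969  0.29616171] [ 2.81241973 -0.26481139  1.02920177]
rotvec [-12.77  20.81 -36.35]
shift from lifted [-278.96473026  277.44918804   48.9285649 ]
```

```bash
python3 -m creep '[{"dx":0,"dy":0,"dz":-40,"ax":0,"ay":0,"az":0,"gripper":1},{"dx":0,"dy":0,"dz":-48,"ax":0,"ay":0,"az":0,"gripper":1},{"dx":0,"dy":0,"dz":-48,"ax":0,"ay":0,"az":0,"gripper":1},{"dx":0,"dy":0,"dz":-48,"ax":0,"ay":0,"az":0,"gripper":1},{"dx":0,"dy":0,"dz":-46,"ax":-2.13,"ay":3.47,"az":-6.06,"gripper":1},{"dx":0,"dy":0,"dz":0,"ax":-2.13,"ay":3.47,"az":-6.06,"gripper":1},{"dx":0,"dy":0,"dz":0,"ax":-2.13,"ay":3.47,"az":-6.06,"gripper":1},{"dx":0,"dy":0,"dz":0,"ax":-2.13,"ay":3.47,"az":-6.06,"gripper":1},{"dx":0,"dy":0,"dz":0,"ax":-2.13,"ay":3.47,"az":-6.06,"gripper":1},{"dx":0,"dy":0,"dz":0,"ax":-2.12,"ay":3.46,"az":-6.05,"gripper":1}]'; python3 - <<'E'
from plan import *
print(*err(.075)); print(manip.sense()["qpos"].round(2))
E
```

```text
clock: 6.55
tool_pos: [0.4815, 0.2663, 0.3264]
tool_rot: [2.81, -0.264, 1.035]
force: [0.3, -0.5, -1.8]
opening: 0.668
[ 0.05 -0.08  0.29] [-280.   276.9   48.2] [-278.5  278.3   48.4]
[ 0.14 -0.02 -0.81  1.86  0.25  0.95 -1.37]
```

```bash
python3 -m creep '[{"dx":-34.8,"dy":34.7,"dz":6.1,"ax":0,"ay":0,"az":0,"gripper":1},{"dx":-34.8,"dy":34.7,"dz":6.1,"ax":0,"ay":0,"az":0,"gripper":1},{"dx":-34.8,"dy":34.7,"dz":6.1,"ax":0,"ay":0,"az":0,"gripper":1},{"dx":-34.8,"dy":34.7,"dz":6.1,"ax":0,"ay":0,"az":0,"gripper":1},{"dx":-34.8,"dy":34.7,"dz":6.1,"ax":0,"ay":0,"az":0,"gripper":1},{"dx":-34.8,"dy":34.7,"dz":6.1,"ax":0,"ay":0,"az":0,"gripper":1},{"dx":-34.8,"dy":34.7,"dz":6.1,"ax":0,"ay":0,"az":0,"gripper":1},{"dx":-34.8,"dy":34.7,"dz":6.1,"ax":0,"ay":0,"az":0,"gripper":1},{"dx":0,"dy":0,"dz":0,"ax":0,"ay":0,"az":0,"gripper":1},{"dx":0,"dy":0,"dz":0,"ax":0,"ay":0,"az":0,"gripper":1}]'; python3 - <<'E'
from plan import *
print(*err(.075)); print(drumpose(),manip.sense()["qpos"].round(2))
for n in ("wrist","scene"):
    c,s=cam(n); cv2.imwrite(f"pics/{n}6.png",c["pixels"][:,:,::-1])
    if n=="wrist": np.savez("w6.npz",K=c["intrinsics"],T=c["T"])
E
```

```text
clock: 7.55
tool_pos: [0.5758, -0.1186, 0.2949]
tool_rot: [2.815, -0.264, 1.026]
force: [-0.1, 0.7, -1.8]
opening: 0.67
[-0.1   0.08 -0.15] [ 1.2  0.1 -1. ] [ 1.2  0.1 -1. ]
(array([-1.1, -0.9, 74. ]), array([ -0. ,   0.1, -10.6])) [ 0.49  0.06 -0.32  1.85 -0.13  0.83 -0.35]
```

View pics/wrist6.png

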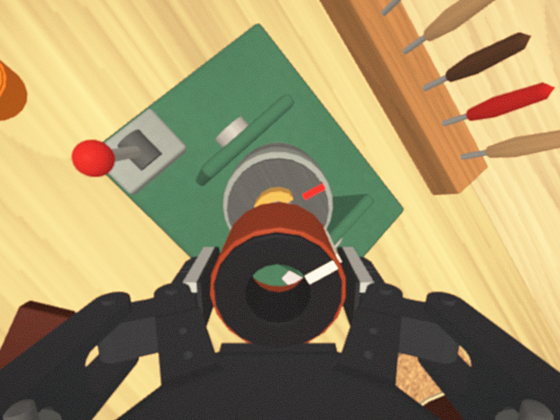

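View pics/scene6.png

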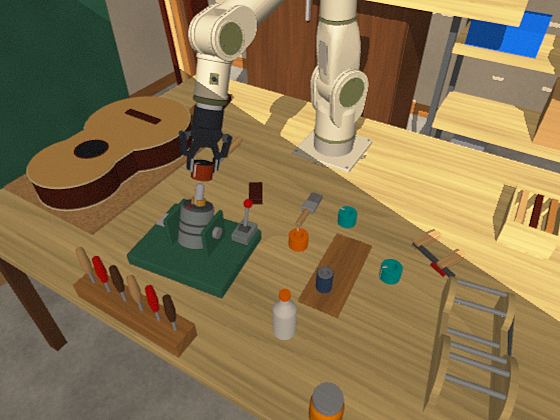

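The drum hangs just above the nose, which shows through the bore at about (292,277). The white line (322,272) and red flange mark (314,192) look parallel. I'll take a closer crop.

```bash
python3 - <<'E'
from plan import *
t=cv2.imread("pics/wrist6.png")
cv2.imwrite("pics/c8.png",cv2.resize(t[140:350,200:360],None,fx=3.7,fy=3.7,interpolation=cv2.INTER_CUBIC)[:600*2][:790])
w=np.load("w6.npz")
for z in (0,.058): print(proj(w["K"],w["T"],(TH@[0,0,z,1])[:3]))
for r in (.0214,.0404): print("mark",proj(w["K"],w["T"],(TH@[r*np.cos(KEY),r*np.sin(KEY),0,1])[:3]))
Rd=TH[:3,:3]@Rn.from_euler('z',KEY).as_matrix();Rc,pc=cur()
for r in (.0132,.027): print("drum mark",proj(w["K"],w["T"],pc+Rc@OFF+Rd@[r,0,.044]))
print("bore c",proj(w["K"],w["T"],pc+Rc@OFF+Rd@[0,0,.044]))
E
```

```text
[279.05999162 209.47882221]
[279.26066158 236.36261412]
mark [303.2569179  196.31042596]
mark [325.23913639 184.34731295]
drum mark [305.4224983  273.17725511]
drum mark [336.44046749 257.49834112]
bore c [276.62074084 287.7359219 ]
```

View pics/c8.png

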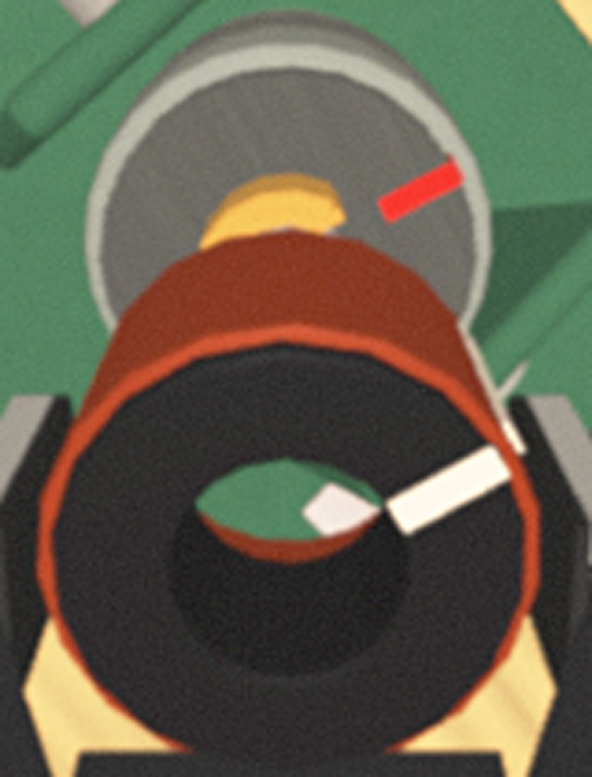

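```bash
python3 - <<'E'
from plan import *
w=np.load("w6.npz")
print(drumpose(),*err(.075), manip.sense()['force'])
c,s=cam("wrist"); R,p=cur(s)
print("T then vs now",(w["T"][:3,3]-c["T"][:3,3])*1e3, c["T"][:3,3]-p, R.T@(c["T"][:3,3]-p))
for n in (0,1):
  print("axis",proj(c["intrinsics"],c["T"],p+R@[0,0,.0413]))
E
```

```text
(array([-0.2,  1.7, 74.4]), array([  0.1,   0.1, -10.4])) [-0.09 -0.01  0.07] [-1.1  1.1 -0.6] [-1.1  1.1 -0.6] [ 1.19574126  0.24801009 -1.21634909]
T then vs now [ 0.05276796 -2.51593337 -0.68984472] [0.00541603 0.05248985 0.08085125] [ 6.72746899e-02 -6.02975631e-05 -6.92499445e-02]
axis [277.91292507 293.37279927]
axis [277.91292507 293.37279927]
```

```bash
python3 - <<'E'
from plan import *
for i in range(5):
    c,s=cam("wrist"); print(s["clock"],drumpose(),np.abs(s["qvel"]).max().round(4),s["tool_pos"].round(4))
E
```

```text
7.7 (array([ 0.1,  2. , 74.7]), array([  0.1,   0. , -10.4])) 0.0058 [ 0.5761 -0.1159  0.2958]
7.75 (array([ 0.1,  1.7, 74.8]), array([  0. ,   0. , -10.4])) 0.0055 [ 0.5761 -0.1158  0.2959]
7.8 (array([ 0.2,  1.5, 74.8]), array([  0. ,   0. , -10.4])) 0.0067 [ 0.5761 -0.116   0.296 ]
7.85 (array([ 0.1,  1.3, 74.8]), array([  0. ,   0. , -10.4])) 0.0055 [ 0.5762 -0.1163  0.2961]
7.9 (array([ 0. ,  1. , 74.8]), array([  0. ,   0. , -10.4])) 0.006 [ 0.5762 -0.1165  0.2961]
```

```bash
python3 -m creep '[{"dx":0,"dy":0,"dz":0,"ax":0,"ay":0,"az":0,"gripper":1},{"dx":0,"dy":0,"dz":5,"ax":0,"ay":0,"az":0,"gripper":1},{"dx":0,"dy":0,"dz":5,"ax":0,"ay":0,"az":0,"gripper":1},{"dx":0,"dy":0,"dz":5,"ax":0,"ay":0,"az":0,"gripper":1},{"dx":0,"dy":0,"dz":4,"ax":0,"ay":0,"az":0,"gripper":1},{"dx":0,"dy":0,"dz":4,"ax":0,"ay":0,"az":0,"gripper":1},{"dx":0,"dy":0,"dz":3,"ax":0,"ay":0,"az":0,"gripper":1},{"dx":0,"dy":0,"dz":2,"ax":0,"ay":0,"az":0,"gripper":1},{"dx":0,"dy":0,"dz":0,"ax":0,"ay":0,"az":0,"gripper":1},{"dx":0,"dy":0,"dz":0,"ax":0,"ay":0,"az":0,"gripper":1}]'; python3 - <<'E'
from plan import *
for i in range(2):
    c,s=cam("wrist"); print(s["clock"],drumpose(),s["force"].round(1))
cv2.imwrite("pics/w7.png",c["pixels"][130:360,190:370,::-1].repeat(3,0).repeat(3,1)[:690])
E
```

```text
clock: 8.95
tool_pos: [0.5875, -0.1162, 0.2704]
tool_rot: [2.813, -0.265, 1.029]
force: [0.6, 0.6, -1.6]
opening: 0.67
8.95 (array([ 0.1,  0.2, 46.8]), array([ -0. ,   0. , -10.5])) [ 0.6  0.6 -1.6]
9.0 (array([ 0.1,  0.2, 46.8]), array([ -0. ,   0. , -10.5])) [-0.4  1.1 -0.5]
```

View pics/w7.png

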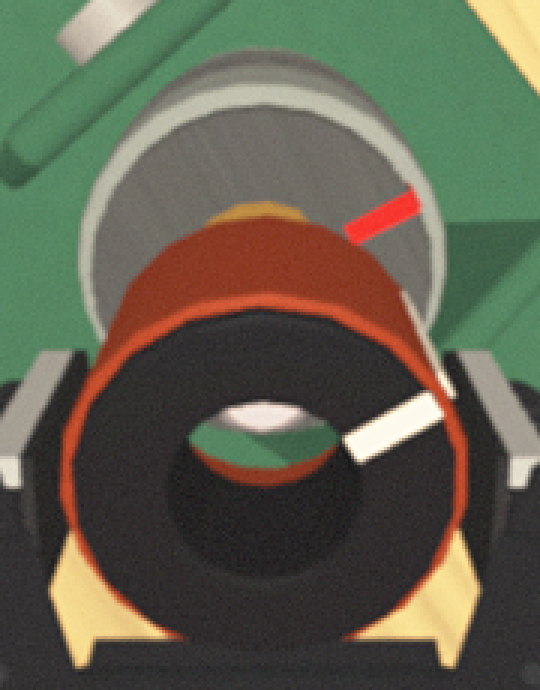

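The nose is now visible in the bore, horizontally centred on it at crop (265,415), and there's no contact force. I'll continue.

```bash
python3 -m creep '[{"dx":0,"dy":0,"dz":2,"ax":0,"ay":0,"az":0,"gripper":1},{"dx":0,"dy":0,"dz":2,"ax":0,"ay":0,"az":0,"gripper":1},{"dx":0,"dy":0,"dz":2,"ax":0,"ay":0,"az":0,"gripper":1},{"dx":0,"dy":0,"dz":2,"ax":0,"ay":0,"az":0,"gripper":1},{"dx":0,"dy":0,"dz":2,"ax":0,"ay":0,"az":0,"gripper":1},{"dx":0,"dy":0,"dz":2,"ax":0,"ay":0,"az":0,"gripper":1},{"dx":0,"dy":0,"dz":2,"ax":0,"ay":0,"az":0,"gripper":1},{"dx":0,"dy":0,"dz":2,"ax":0,"ay":0,"az":0,"gripper":1},{"dx":0,"dy":0,"dz":2,"ax":0,"ay":0,"az":0,"gripper":1},{"dx":0,"dy":0,"dz":0,"ax":0,"ay":0,"az":0,"gripper":1}]'; python3 - <<'E'
from plan import *
for i in range(2):
    c,s=cam("wrist"); print(s["clock"],drumpose(),(TH[:3,:3].T@s["force"]).round(1))
cv2.imwrite("pics/w8.png",c["pixels"][130:360,190:370,::-1].repeat(3,0).repeat(3,1)[:690])
E
```

```text
clock: 10.05
tool_pos: [0.5947, -0.1154, 0.2534]
tool_rot: [2.813, -0.264, 1.029]
force: [0.7, -0.0, -1.9]
opening: 0.669
10.05 (array([-0.2,  0.3, 28.5]), array([  0. ,   0. , -10.5])) [-0.2 -0.1 -2. ]
10.1 (array([-0.1,  0.2, 28.6]), array([ -0. ,   0. , -10.5])) [-1.5 -0.1 -1.5]
```

View pics/w8.png

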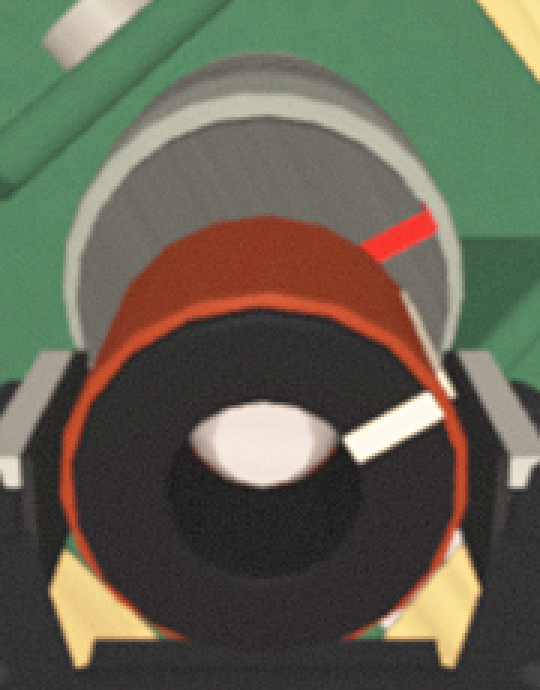

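The nose now fills the bore, centred, with no force. I'll keep going towards the shoulder.

```bash
python3 -m creep '[{"dx":0,"dy":0,"dz":2,"ax":0,"ay":0,"az":0,"gripper":1},{"dx":0,"dy":0,"dz":2,"ax":0,"ay":0,"az":0,"gripper":1},{"dx":0,"dy":0,"dz":2,"ax":0,"ay":0,"az":0,"gripper":1},{"dx":0,"dy":0,"dz":2,"ax":0,"ay":0,"az":0,"gripper":1},{"dx":0,"dy":0,"dz":2,"ax":0,"ay":0,"az":0,"gripper":1},{"dx":0,"dy":0,"dz":2,"ax":0,"ay":0,"az":0,"gripper":1},{"dx":0,"dy":0,"dz":1.5,"ax":0,"ay":0,"az":0,"gripper":1},{"dx":0,"dy":0,"dz":1.5,"ax":0,"ay":0,"az":0,"gripper":1},{"dx":0,"dy":0,"dz":0,"ax":0,"ay":0,"az":0,"gripper":1},{"dx":0,"dy":0,"dz":0,"ax":0,"ay":0,"az":0,"gripper":1}]'; python3 - <<'E'
from plan import *
for i in range(2):
    c,s=cam("wrist"); print(s["clock"],drumpose(),(TH[:3,:3].T@s["force"]).round(1))
cv2.imwrite("pics/w9.png",c["pixels"][130:360,190:370,::-1].repeat(3,0).repeat(3,1)[:690])
E
```

```text
clock: 11.15
tool_pos: [0.6008, -0.1147, 0.2401]
tool_rot: [2.813, -0.265, 1.029]
force: [-0.5, 0.4, -2.9]
opening: 0.664
11.15 (array([ 0. ,  0.3, 13.7]), array([ -0. ,   0. , -10.5])) [-1.6  0.4 -2.4]
11.2 (array([-0. ,  0.3, 13.7]), array([ -0. ,   0. , -10.5])) [-0.5 -0.  -1.2]
```

View pics/w9.png

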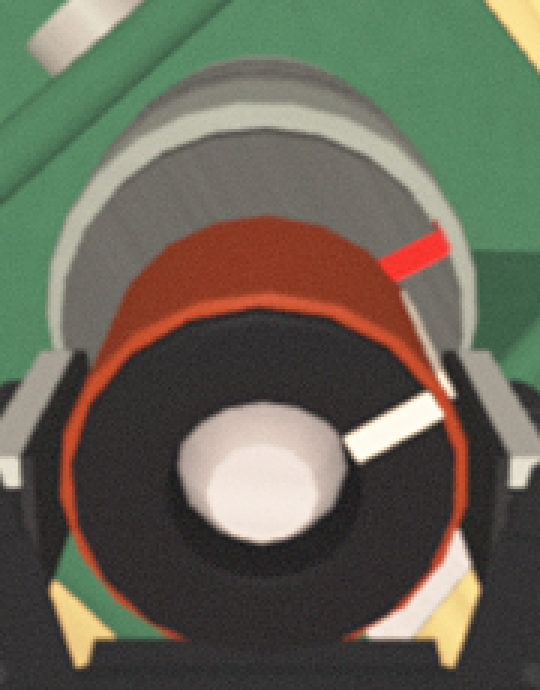

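At h=13.7, below the shoulder top, there's still no force, so the tab has entered the keyway. I'll lower the remainder.

```bash
python3 -m creep '[{"dx":0,"dy":0,"dz":2,"ax":0,"ay":0,"az":0,"gripper":1},{"dx":0,"dy":0,"dz":2,"ax":0,"ay":0,"az":0,"gripper":1},{"dx":0,"dy":0,"dz":2,"ax":0,"ay":0,"az":0,"gripper":1},{"dx":0,"dy":0,"dz":2,"ax":0,"ay":0,"az":0,"gripper":1},{"dx":0,"dy":0,"dz":2,"ax":0,"ay":0,"az":0,"gripper":1},{"dx":0,"dy":0,"dz":1,"ax":0,"ay":0,"az":0,"gripper":1},{"dx":0,"dy":0,"dz":1,"ax":0,"ay":0,"az":0,"gripper":1},{"dx":0,"dy":0,"dz":0.5,"ax":0,"ay":0,"az":0,"gripper":1},{"dx":0,"dy":0,"dz":0,"ax":0,"ay":0,"az":0,"gripper":1},{"dx":0,"dy":0,"dz":0,"ax":0,"ay":0,"az":0,"gripper":1}]'; python3 - <<'E'
from plan import *
for i in range(2):
    c,s=cam("wrist"); print(s["clock"],drumpose(),(TH[:3,:3].T@s["force"]).round(1))
E
```

```text
clock: 12.25
tool_pos: [0.6059, -0.1141, 0.2288]
tool_rot: [2.813, -0.265, 1.029]
force: [0.4, 0.7, -2.8]
opening: 0.668
12.25 (array([-0. ,  0.2,  1.2]), array([ -0. ,   0. , -10.5])) [-0.7  0.6 -2.7]
12.3 (array([-0. ,  0.2,  1.2]), array([ -0. ,   0. , -10.5])) [-0.6  0.1 -1.2]
```

```bash
python3 -m creep '[{"dx":0,"dy":0,"dz":0.4,"ax":0,"ay":0,"az":0,"gripper":1},{"dx":0,"dy":0,"dz":0.4,"ax":0,"ay":0,"az":0,"gripper":1},{"dx":0,"dy":0,"dz":0.4,"ax":0,"ay":0,"az":0,"gripper":1},{"dx":0,"dy":0,"dz":0.4,"ax":0,"ay":0,"az":0,"gripper":1},{"dx":0,"dy":0,"dz":0,"ax":0,"ay":0,"az":0,"gripper":1},{"dx":0,"dy":0,"dz":0,"ax":0,"ay":0,"az":0,"gripper":1},{"dx":0,"dy":0,"dz":0,"ax":0,"ay":0,"az":0,"gripper":1},{"dx":0,"dy":0,"dz":0,"ax":0,"ay":0,"az":0,"gripper":1},{"dx":0,"dy":0,"dz":0,"ax":0,"ay":0,"az":0,"gripper":1},{"dx":0,"dy":0,"dz":0,"ax":0,"ay":0,"az":0,"gripper":1}]'; python3 - <<'E'
from plan import *
for i in range(2):
    c,s=cam("wrist"); print(s["clock"],drumpose(),(TH[:3,:3].T@s["force"]).round(1))
cv2.imwrite("pics/w10.png",c["pixels"][130:360,190:370,::-1].repeat(3,0).repeat(3,1)[:690])
E
```

```text
clock: 13.35
tool_pos: [0.6062, -0.1142, 0.228]
tool_rot: [2.813, -0.264, 1.029]
force: [-10.8, 0.5, 10.0]
opening: 0.668
13.35 (array([-0. ,  0.1,  0.4]), array([ -0. ,   0. , -10.5])) [-5.7  1.7 13.5]
13.4 (array([-0. ,  0.1,  0.4]), array([ -0. ,   0. , -10.5])) [-4.6  1.3 13.3]
```

View pics/w10.png

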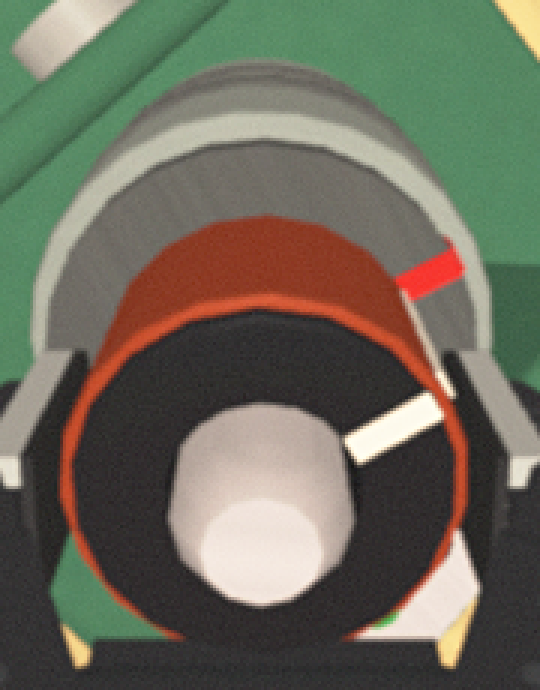

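The drum is seated: h≈0.4 mm, 13 N axial contact, the white line in line with the red mark. Next I release and retreat.

```bash
python3 -m creep '[{"dx":0,"dy":0,"dz":-0.4,"ax":0,"ay":0,"az":0,"gripper":1},{"dx":0,"dy":0,"dz":0,"ax":0,"ay":0,"az":0,"gripper":0},{"dx":0,"dy":0,"dz":0,"ax":0,"ay":0,"az":0,"gripper":0},{"dx":0,"dy":0,"dz":0,"ax":0,"ay":0,"az":0,"gripper":0},{"dx":0,"dy":0,"dz":0,"ax":0,"ay":0,"az":0,"gripper":0},{"dx":0,"dy":0,"dz":0,"ax":0,"ay":0,"az":0,"gripper":0},{"dx":0,"dy":0,"dz":-5,"ax":0,"ay":0,"az":0,"gripper":0},{"dx":0,"dy":0,"dz":-25,"ax":0,"ay":0,"az":0,"gripper":0},{"dx":0,"dy":0,"dz":-40,"ax":0,"ay":0,"az":0,"gripper":0},{"dx":0,"dy":0,"dz":-40,"ax":0,"ay":0,"az":0,"gripper":0}]'; python3 - <<'E'
from plan import *
c,s=cam("wrist");c,s=cam("wrist"); print(s["clock"],s["tool_pos"],s["tool_rot"],s["force"].round(1))
np.savez("w11.npz",K=c["intrinsics"],T=c["T"]);cv2.imwrite("pics/w11.png",c["pixels"][:,:,::-1])
cv2.imwrite("pics/s11.png",cam("scene")[0]["pixels"][:,:,::-1][150:280,120:290].repeat(4,0).repeat(4,1))
E
```

```text
clock: 14.45
tool_pos: [0.561, -0.1189, 0.3291]
tool_rot: [2.814, -0.265, 1.029]
force: [-0.4, -0.2, 0.1]
opening: 1.0
14.5 [ 0.56134902 -0.11983578  0.33666607] [ 2.8045517  -0.26638813  1.03042618] [ 2.1 -1.1  7.7]
```

View pics/w11.png

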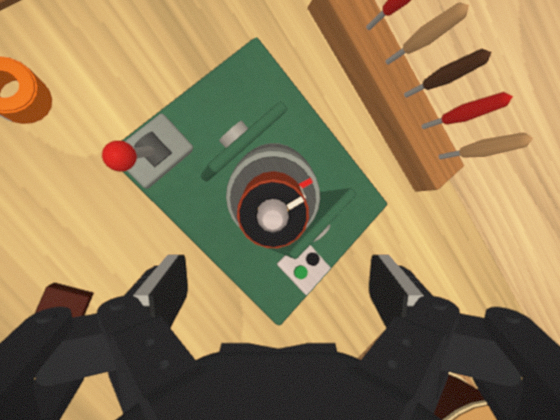

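View pics/s11.png

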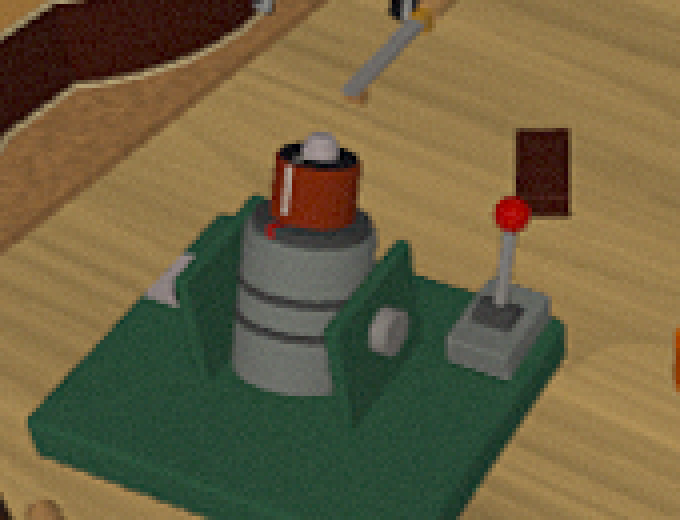

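The drum is seated flat on the flange with the nose protruding. The lever ball is at wrist (119,156) and scene (247.9,203.1). I'll triangulate it.

```bash
python3 - <<'E'
from plan import *
c=np.load("cal.npz");a=np.load("w1.npz");b=np.load("w11.npz")
obs=[(a["K"],a["T"],(155,145)),(c["K"],c["T"],(311.1,200.3)),(c["Ks"],c["Ts"],(247.9,203.1))]
A=np.zeros((3,3));v=np.zeros(3)
for K,T,u in obs:
    o,d=ray(K,T,u);d/=np.linalg.norm(d);M=np.eye(3)-np.outer(d,d);A+=M;v+=M@o
P=np.linalg.solve(A,v);print(P)
for K,T,u in obs: print(proj(K,T,P),u)
hd=Rn.from_euler('z',-YAW).as_matrix()@(P-[HX,HY,0]);print("head xy",hd)
s=manip.sense();print(s["tool_pos"].round(4),s["tool_rot"].round(4))
R,p=cur()
hx=Rn.from_euler('z',YAW).as_matrix()
Rt=hx@Rn.from_euler('x',np.pi).as_matrix()
print("rot to vertical yaw",np.degrees(Rn.from_matrix(R.T@Rt).as_rotvec()))
for off in (-45,77): 
  tgt=np.array([HX,HY,0])+hx@np.array([hd[0]+off/1e3,hd[1],.132-.008+.073]); print(off,tgt,1e3*Rt.T@(tgt-p))
E
```

```text
[ 0.55730526 -0.00456178  0.13511037]
[155.07066035 144.37937109] (155, 145)
[310.80966073 200.64568092] (311.1, 200.3)
[247.52803656 202.97090009] (247.9, 203.1)
head xy [-0.07187236  0.11456373  0.13511037]
[ 0.5622 -0.1196  0.3315] [ 2.807  -0.2655  1.0297]
rot to vertical yaw [ 10.74128344 -22.65157126  49.24119728]
-45 [ 0.5125857  -0.00957788  0.197     ] [ -37.05721756 -114.85752253  134.53994428]
77 [0.63382539 0.00402133 0.197     ] [  84.94278244 -114.85752253  134.53994428]
```

```bash
python3 -m creep '[{"dx":0,"dy":0,"dz":0,"ax":1.53,"ay":-3.24,"az":7.03,"gripper":1},{"dx":0,"dy":0,"dz":0,"ax":1.53,"ay":-3.24,"az":7.03,"gripper":1},{"dx":0,"dy":0,"dz":0,"ax":1.53,"ay":-3.24,"az":7.03,"gripper":1},{"dx":0,"dy":0,"dz":0,"ax":1.53,"ay":-3.24,"az":7.03,"gripper":1},{"dx":0,"dy":0,"dz":0,"ax":1.53,"ay":-3.24,"az":7.03,"gripper":1},{"dx":0,"dy":0,"dz":0,"ax":1.53,"ay":-3.24,"az":7.03,"gripper":1},{"dx":0,"dy":0,"dz":0,"ax":1.53,"ay":-3.24,"az":7.03,"gripper":1},{"dx":-12,"dy":-38,"dz":0,"ax":0,"ay":0,"az":0,"gripper":1},{"dx":-12,"dy":-38,"dz":0,"ax":0,"ay":0,"az":0,"gripper":1},{"dx":-13,"dy":-38,"dz":0,"ax":0,"ay":0,"az":0,"gripper":1}]' 40; python3 - <<'E'
from plan import *
c,s=cam("wrist");c,s=cam("wrist");s=manip.sense();print(s["clock"],s["tool_pos"].round(4),s["tool_rot"].round(4),s["opening"],s["qpos"].round(2))
cv2.imwrite("pics/w12.png",c["pixels"][:,:,::-1])
R,p=cur();B=np.array([.5573,-.0046,.135]);print("ball in tool",1e3*R.T@(B-p))
E
```

```text
clock: 15.6
tool_pos: [0.5116, -0.0086, 0.327]
tool_rot: [-3.139, 0.007, 0.113]
force: [0.6, 1.3, 0.9]
opening: -0.002
15.7 [ 0.5108 -0.0043  0.3279] [-3.1382  0.0062  0.1208] -0.0005709970479232491 [ 0.29  0.09 -0.39  1.7   0.03  1.36 -1.56]
ball in tool [ 47.35564497   6.54760013 192.63455635]
```

View pics/w12.png

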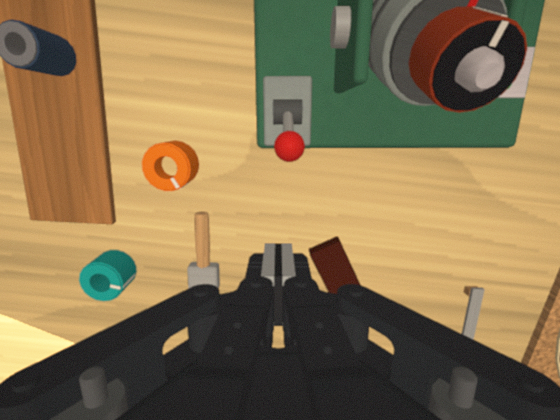

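```bash
python3 -m creep '[{"dx":0,"dy":0,"dz":20,"ax":0,"ay":0,"az":0,"gripper":1},{"dx":0,"dy":0,"dz":25,"ax":0,"ay":0,"az":0,"gripper":1},{"dx":0,"dy":0,"dz":25,"ax":0,"ay":0,"az":0,"gripper":1},{"dx":0,"dy":0,"dz":25,"ax":0,"ay":0,"az":0,"gripper":1},{"dx":0,"dy":0,"dz":20,"ax":0,"ay":0,"az":0,"gripper":1},{"dx":0,"dy":0,"dz":16,"ax":0,"ay":0,"az":0,"gripper":1},{"dx":0,"dy":0,"dz":0,"ax":0,"ay":0,"az":0,"gripper":1},{"dx":0,"dy":0,"dz":0,"ax":0,"ay":0,"az":0,"gripper":1},{"dx":0,"dy":0,"dz":0,"ax":0,"ay":0,"az":0,"gripper":1},{"dx":0,"dy":0,"dz":0,"ax":0,"ay":0,"az":0,"gripper":1}]'; python3 - <<'E'
from plan import *
c,s=cam("wrist");print(s["clock"],s["tool_pos"].round(4),s["tool_rot"].round(4),s["force"].round(1))
cv2.imwrite("pics/w13.png",c["pixels"][:,:,::-1])
R,p=cur();B=np.array([.5573,-.0046,.135]);print("ball in tool",1e3*R.T@(B-p))
E
```

```text
clock: 16.7
tool_pos: [0.512, -0.0098, 0.1983]
tool_rot: [-3.14, 0.004, 0.113]
force: [0.0, 0.2, -0.6]
opening: 0.0
16.7 [ 0.512  -0.0098  0.1983] [-3.1399  0.0038  0.1129] [ 0.   0.2 -0.6]
ball in tool [4.58999178e+01 5.55692663e-02 6.30793993e+01]
```

View pics/w13.png

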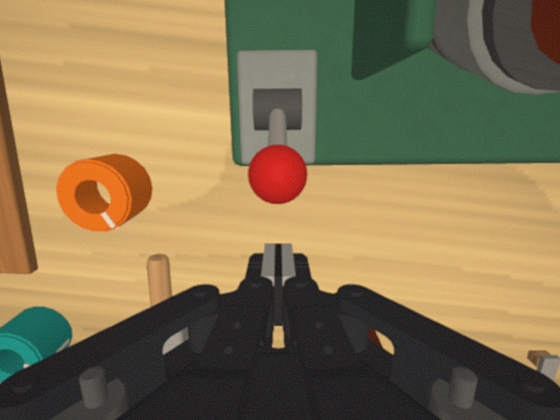

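The ball at (278,173) is straight ahead of the closed fingertips at (278,250). Pushing along the tool's +x.

```bash
python3 -m creep '[{"dx":8,"dy":0,"dz":0,"ax":0,"ay":0,"az":0,"gripper":1},{"dx":8,"dy":0,"dz":0,"ax":0,"ay":0,"az":0,"gripper":1},{"dx":8,"dy":0,"dz":0,"ax":0,"ay":0,"az":0,"gripper":1},{"dx":8,"dy":0,"dz":0,"ax":0,"ay":0,"az":0,"gripper":1},{"dx":8,"dy":0,"dz":0,"ax":0,"ay":0,"az":0,"gripper":1},{"dx":8,"dy":0,"dz":0,"ax":0,"ay":0,"az":0,"gripper":1},{"dx":8,"dy":0,"dz":0,"ax":0,"ay":0,"az":0,"gripper":1},{"dx":8,"dy":0,"dz":0,"ax":0,"ay":0,"az":0,"gripper":1},{"dx":8,"dy":0,"dz":0,"ax":0,"ay":0,"az":0,"gripper":1},{"dx":0,"dy":0,"dz":0,"ax":0,"ay":0,"az":0,"gripper":1}]'; python3 - <<'E'
from plan import *
c,s=cam("wrist");print(s["clock"],s["tool_pos"].round(4),s["tool_rot"].round(4),s["force"].round(1))
np.savez("w14.npz",K=c["intrinsics"],T=c["T"]);cv2.imwrite("pics/w14.png",c["pixels"][:,:,::-1])
E
```

```text
clock: 17.75
tool_pos: [0.584, -0.0015, 0.1969]
tool_rot: [-3.139, 0.005, 0.113]
force: [-0.2, 0.6, -0.7]
opening: 0.001
17.75 [ 0.584  -0.0015  0.1969] [-3.1394  0.0049  0.1131] [-0.2  0.6 -0.7]
```

View pics/w14.png

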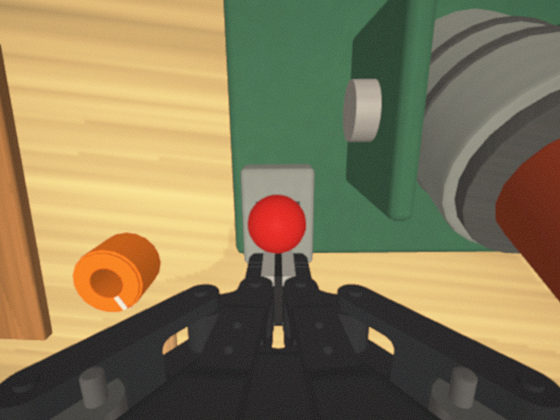

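```bash
python3 - <<'E'
from plan import *
w=np.load("w14.npz");R,p=cur()
for z in (.138,.142):
    P=at_z(w["K"],w["T"],(277,223),z);print(P,"tool",1e3*R.T@(P-p),"head",Rn.from_euler('z',-YAW).as_matrix()@(P-[HX,HY,0]))
E
```

```text
[0.60824904 0.00151555 0.138     ] tool [25.22840851 -0.11454529 58.80817868] head [-0.02056863  0.11492453  0.138     ]
[0.60960571 0.0016507  0.142     ] tool [26.57091756 -0.10447077 54.80113806] head [-0.01920536  0.11490761  0.142     ]
```

```bash
python3 -m creep '[{"dx":4,"dy":0,"dz":0,"ax":0,"ay":0,"az":0,"gripper":1},{"dx":4,"dy":0,"dz":0,"ax":0,"ay":0,"az":0,"gripper":1},{"dx":4,"dy":0,"dz":0,"ax":0,"ay":0,"az":0,"gripper":1},{"dx":3,"dy":0,"dz":0,"ax":0,"ay":0,"az":0,"gripper":1},{"dx":2,"dy":0,"dz":0,"ax":0,"ay":0,"az":0,"gripper":1},{"dx":1,"dy":0,"dz":0,"ax":0,"ay":0,"az":0,"gripper":1},{"dx":1,"dy":0,"dz":0,"ax":0,"ay":0,"az":0,"gripper":1},{"dx":1,"dy":0,"dz":0,"ax":0,"ay":0,"az":0,"gripper":1},{"dx":0,"dy":0,"dz":0,"ax":0,"ay":0,"az":0,"gripper":1},{"dx":0,"dy":0,"dz":0,"ax":0,"ay":0,"az":0,"gripper":1}]'; python3 - <<'E'
from plan import *
c,s=cam("wrist");print(s["clock"],s["tool_pos"].round(4),s["tool_rot"].round(4),s["force"].round(1))
np.savez("w15.npz",K=c["intrinsics"],T=c["T"]);cv2.imwrite("pics/w15.png",c["pixels"][:,:,::-1])
E
```

```text
clock: 18.8
tool_pos: [0.6019, 0.0004, 0.1968]
tool_rot: [-3.14, 0.008, 0.113]
force: [-7.0, -0.3, 2.4]
opening: -0.001
18.8 [6.019e-01 4.000e-04 1.968e-01] [-3.1398  0.0082  0.1128] [-7.  -0.3  2.4]
```

View pics/w15.png

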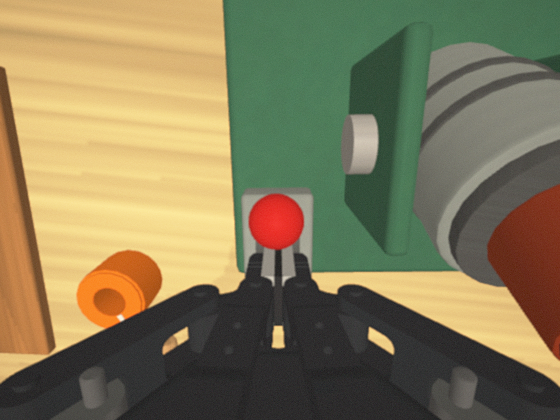

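There's 7 N of resistance, well above the ~1 N the lever needs, so it looks to be at the stop. I'll nudge once more, then back off and look.

```bash
python3 -m creep '[{"dx":1,"dy":0,"dz":0,"ax":0,"ay":0,"az":0,"gripper":1},{"dx":1,"dy":0,"dz":0,"ax":0,"ay":0,"az":0,"gripper":1},{"dx":0,"dy":0,"dz":0,"ax":0,"ay":0,"az":0,"gripper":1},{"dx":0,"dy":0,"dz":0,"ax":0,"ay":0,"az":0,"gripper":1},{"dx":0,"dy":0,"dz":0,"ax":0,"ay":0,"az":0,"gripper":1},{"dx":0,"dy":0,"dz":0,"ax":0,"ay":0,"az":0,"gripper":1},{"dx":0,"dy":0,"dz":0,"ax":0,"ay":0,"az":0,"gripper":1},{"dx":0,"dy":0,"dz":0,"ax":0,"ay":0,"az":0,"gripper":1},{"dx":0,"dy":0,"dz":0,"ax":0,"ay":0,"az":0,"gripper":1},{"dx":0,"dy":0,"dz":0,"ax":0,"ay":0,"az":0,"gripper":1}]' && python3 -m creep '[{"dx":-10,"dy":0,"dz":0,"ax":0,"ay":0,"az":0,"gripper":1},{"dx":-25,"dy":0,"dz":0,"ax":0,"ay":0,"az":0,"gripper":1},{"dx":-30,"dy":0,"dz":0,"ax":0,"ay":0,"az":0,"gripper":1},{"dx":-15,"dy":0,"dz":-30,"ax":0,"ay":0,"az":0,"gripper":1},{"dx":0,"dy":0,"dz":-40,"ax":0,"ay":0,"az":0,"gripper":1},{"dx":0,"dy":0,"dz":-40,"ax":0,"ay":0,"az":0,"gripper":1},{"dx":0,"dy":0,"dz":-20,"ax":0,"ay":0,"az":0,"gripper":1},{"dx":0,"dy":0,"dz":0,"ax":0,"ay":0,"az":0,"gripper":1},{"dx":0,"dy":0,"dz":0,"ax":0,"ay":0,"az":0,"gripper":1},{"dx":0,"dy":0,"dz":0,"ax":0,"ay":0,"az":0,"gripper":1}]'; python3 - <<'E'
from plan import *
c,s=cam("wrist");print(s["clock"],s["tool_pos"].round(4),s["force"].round(1))
np.savez("w16.npz",K=c["intrinsics"],T=c["T"]);cv2.imwrite("pics/w16.png",c["pixels"][:,:,::-1])
i=cam("scene")[0]["pixels"][:,:,::-1];cv2.imwrite("pics/s16.png",i);cv2.imwrite("pics/s16c.png",i[150:280,120:290].repeat(4,0).repeat(4,1))
cv2.imwrite("pics/t16.png",cam("top")[0]["pixels"][:,:,::-1])
E
```

```text
clock: 19.85
tool_pos: [0.6025, 0.0005, 0.1966]
tool_rot: [-3.14, 0.012, 0.113]
force: [-17.5, -1.2, 8.9]
opening: -0.0
clock: 20.85
tool_pos: [0.5258, -0.0085, 0.3263]
tool_rot: [-3.139, 0.007, 0.113]
force: [0.5, 0.4, 0.3]
opening: -0.0
20.85 [ 0.5258 -0.0085  0.3263] [0.5 0.4 0.3]
```

View pics/w16.png

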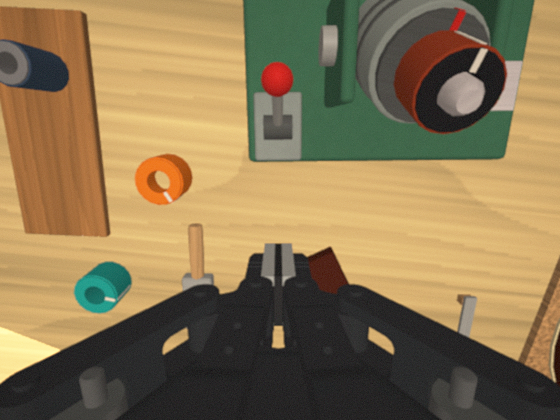

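View pics/s16c.png

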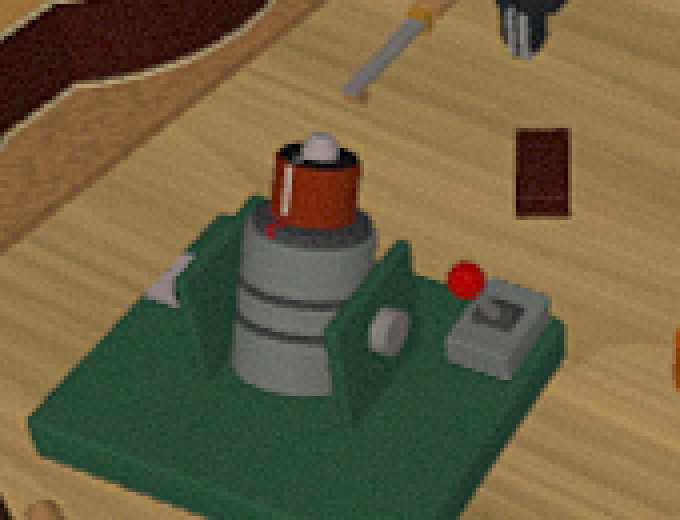

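View pics/t16.png

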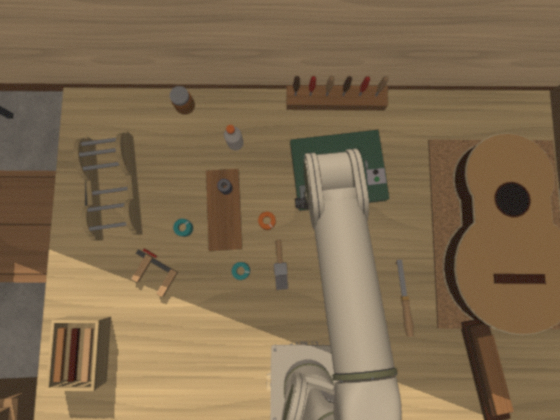

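```bash
python3 - <<'E'
from plan import *
w=np.load("w16.npz");c=np.load("cal.npz")
for K,T,u in ((w["K"],w["T"],(277,79)),(c["Ks"],c["Ts"],(236.6,220))):
    P=at_z(K,T,u,.133);h=Rn.from_euler('z',-YAW).as_matrix()@(P-[HX,HY,0]);print(P,h[0]*1e3, "moved mm",(h[0]+.0719)*1e3)
P=TH@np.array([0,0,.058,1]);print(proj(w["K"],w["T"],P[:3]),"drum top c",proj(w["K"],w["T"],(TH@[0,0,.044,1])[:3]))
E
```

```text
[0.62469941 0.00364841 0.133     ] -3.983034576438076 moved mm 67.91696542356193
[0.62736304 0.00759075 0.133     ] -0.8965565652986421 moved mm 71.00344343470135
[470.20788995  99.69806782] drum top c [459.51019401  91.43394334]
```

The wrist and scene views give 68 and 71 mm of ball travel, which puts the lever beyond 0.85 rad. It also pushed back with 17 N at the stop. The drum top sits where predicted for fully home, and the other objects haven't moved. Handing in.

```bash
python3 - <<'E'
from rig import manip
print(manip.sense()["force"].round(1)); print(manip.finish_job())
E
```

```text
[-0.6 -0.6 -1. ]
the job is handed in; nothing more can be done
None
```

The red-brown drum is seated on the spindle, black end up, with its tab in the keyway. The lock lever is thrown fully over and let go. The job was handed in at about 21 s of the 58 s allowed; no verdict is reported.

- **Drum:** I lined up its white line with the red flange mark before lowering, so the tab went into the keyway without any searching. It passed the shoulder without resistance. It met the flange about 0.4 mm from the calculated zero height, with 13 N along the spindle. After release, both the scene and wrist pictures showed it flat on the flange.
- **Lever:** I pushed the red ball with closed fingers until it resisted with 17 N, against the roughly 1 N that moves it. The wrist and scene pictures disagree slightly on the ball's travel, 68 mm and 71 mm, but both put the lever beyond 0.85 rad.
- **At hand-in:** The gripper was about 13 cm above the lever and touching nothing. I saw none of the other things displaced in the last pictures, though I checked that by eye rather than measuring each one.

My first move call was refused because each row must carry all seven keys. It cost no robot time.

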